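# Hang the copper sampling dipper on the sprung hook and tug-test it

## Robot

A 6-joint arm with a two-finger parallel gripper is mounted at the origin on the work surface. World frame = base frame: x ahead of the robot, y to its left, z up, the work surface at z = 0. Lengths are in m, angles in rad, forces in N, time in s.
With the tool pointing down it reaches from about 0.35 to 0.875 m from the base axis. Payload 4.2 kg.
Tool frame: the origin (TCP) lies at the very end of the fingers, on their centre line; the grasp point (between the pads) lies 19 mm behind it; y points along the fingers, x is the direction in which the jaws open and shut, and the axes are right-handed (so a half turn about y gives the same grasp; the last joint's range is limited). The gripper opens to 87 mm and grips with 3 to 60 N. Pads are 19 mm wide; open, the fingers measure 117 mm over their backs; the gripper's body (75 mm by 190 mm) begins 51 mm behind the grasp point.
Start: joints at [-1.016, 0.385, 0.008, 0, -1.194, -0.259], TCP at [0.182, -0.598, 0.223] pointing down, gripper open.
Joint ranges: [-3.14, 3.14], [-1.21, 2.06], [-1.07, 1.41], [-3.16, 2.05], [-2.99, -0.16], [-3.1, 3.1]. Speed limits (rad/s): [2.79, 2.79, 3.14, 3.14, 3.14, 3.14].

## Interface

Orientations are given as a unit quaternion [w, x, y, z].
In Python, from workcell import arm, eyes gives the robot as it stands. The module is installed in compiled form; this text tells all that it offers.
- The arm moves only by the tool carry_out, never from a script. Its argument "rows" is a list of rows, each a list of 3 entries, a list of its own where there are three numbers: the opening in per cent of the stroke, from 0 (shut) to 100 (fully open), then the shift along the tool's x, y, z in cm, then the turn, a rotation vector about the tool's x, y, z in degrees. In form: [[fingers, [x, y, z], [wx, wy, wz]], ...]. A call has exactly 8 rows; each row is the pose to reach, as a shift and turn from the pose commanded when the call began, along the tool's axes at that moment; what a row does not reach only later rows make up. A row lasts 1/12 s, in which the tool goes at most 41.7 mm and 7.16 degrees, less where a joint would pass 70% of its speed; a pose out of reach is approached as far as the arm can. A call with a gripper value outside its range is refused whole. The fingers move at their own pace and stop on an object; "grip_force" is the grip in N (left out, the last holds). Time passes only in rows, so rows that repeat a pose let the fingers close, or fill a call up. It gives the time, the measured TCP pose, the force and the opening at its end, in the units of the state.
- arm.get_obs(): the state, without advancing time (a new reading comes with each control period).
- eyes.camera(name): name is "scene" or "side" or "wrist"; returns the picture (420x560x3 uint8, blue, green, red); there is no depth.
- eyes.calibration(name): a dict with "intrinsics" (3x3 intrinsics, pixels), "origin" and "rotation" of the camera in the world. Camera axes: x right, y down, z forward; pixel columns grow to the right and rows downward; lengths in m; the calibration is good to about 2 mm. The wrist camera is an equidistant fisheye: a pixel r from the principal point sees the ray r / f radians off the axis. A picture is of the moment at which its call begins: read the wrist's pose just before it. calibration takes no time and is no camera call; for the wrist camera it gives the pose at the moment of the call.
- arm.hand_in(): hands the job in, once; it reports no verdict.
The state is a dict: "time": time; "q": joint angles; "joint_velocities": joint speeds; "joint_torque": joint torques, N m; "tcp_pos": TCP position; "tcp_rot": TCP orientation; "wrist_force": force on the tool from outside, world axes, zero at the start; "wrist_torque": the same for the moment, N m; "grip_width": opening from 0.0 (shut) to 1.0 (fully open).
Only numpy, scipy, OpenCV 4.12 (cv2) and the standard library are available. Lean on these libraries where they do the work, as an engineer would, in place of code of your own. Each camera call takes 0.05 s, during which the arm holds its last target.

## Task

Pick up the copper sampling dipper and hang it by its crook over the green sprung hook arm. Before letting go, tug it gently down for a moment so that the arm dips by a centimetre or two in all (no more than 3 cm), then let the arm come back up and leave the dipper hanging freely from it. Leave the steel dipper standing where it is.

Things in the scene. Friction and masses are not known exactly. Their poses are not given: they have to be found in the camera images.
- copper_dipper: Copper dipper, 130-200 g. Origin: centre of cup underside, z up. Cup 60 across, 60 high. Upright handle at x=-33; its grip, z=119-167, is a bar 14 along x, 10 thick along y: pinch along y from above at z~150. Crook of 8 mm rod arches from the handle over the cup, open below: apex x=0, underside z=184, top 192; nose at x=28, z=162; 50 mm gap between grip and nose. Hangs about upright. Sizes in mm.
- steel_dipper: Steel dipper: a bystander of the same shape, size, origin and axes as the copper one (all steel-grey instead of copper-coloured). Both start upright on the counter to the robot's right, one nearer and one farther, either way, handle side (-x) roughly towards the robot, yaw within 0.5 rad.
- saddle (a point): Top of the green round bar of the hook arm, 10 mm thick, 235 mm above the counter unloaded; the crook's apex goes here. y runs along the bar: post at +80 mm, upturned tip at -50 to -65 mm, 10 mm higher than the bar. Hang the dipper with its y along the bar, coming in from beyond the tip (cup under the bar, crook above) or nose first over it. Base plate 14 mm high beyond y=40. Fixed, yaw within 0.4 rad.
- hook_arm (a joint): How far the sprung hook arm has dipped straight down, in m: 0 unloaded, stop at 0.04. It takes about 0.3 N to start, then 0.35 N per mm; the hanging dipper alone dips it 3 to 6 mm. It springs back when the pull ends.
There are look-alikes about, which are no part of the job. Several things look just like the part that bears saddle: the one meant starts farthest to the robot's left.

How it is judged:
By the outcome, as a careful person would: the job done as asked, in the order asked, and still so for the second after the job is handed in, with the robot touching nothing.
It also fails if it takes over 48 s, if anything falls off the work surface, if the arm or the gripper's body presses on something with over 40 N, if the wrist force passes 120 N, or if a joint passes its speed limit or range.

## Working session

There is one attempt and no reset: what is moved stays moved. The work goes in short steps, Python scripts to look and compute and a tool call to move; the robot and the scene stay as the last step left them, time stands still between calls to the robot, and variables do not carry over. Pictures are saved under pics/ and viewed, and the job is handed in when it is done.

Besides the shell and the picture viewer there is one more tool, called after ">>>" by a JSON object that holds its "fn" and its "kwargs". carry_out: Moves the arm, as the interface text tells. Its arguments: {"type":"object","properties":{"rows":{"type":"array"},"grip_force":{"type":"number"}},"required":["rows"]}

```bash
mkdir -p pics; python3 - <<'E'
from workcell import arm, eyes
import cv2, numpy as np
o=arm.get_obs(); print({k:np.round(v,3) for k,v in o.items()})
for n in ["scene","side","wrist"]:
    c=eyes.calibration(n); print(n,{k:np.round(v,4).tolist() for k,v in c.items()})
    cv2.imwrite(f"pics/{n}0.png",eyes.camera(n))
E
```

```text
{'time': np.float64(0.0), 'q': array([-1.016e+00,  3.860e-01,  7.000e-03, -1.000e-03, -1.194e+00,
       -2.590e-01]), 'joint_velocities': array([ 0.   ,  0.   , -0.001, -0.   , -0.002,  0.   ]), 'joint_torque': array([-0.0000e+00, -3.9067e+01,  1.8741e+01,  4.2200e+00,  1.1000e-02,
       -0.0000e+00]), 'tcp_pos': array([ 0.182, -0.597,  0.221]), 'tcp_rot': array([-0.422,  0.42 ,  0.569, -0.568]), 'wrist_force': array([-0.197,  0.558,  1.173]), 'wrist_torque': array([-0.023, -0.077, -0.04 ]), 'grip_width': np.float64(0.999)}
scene {'intrinsics': [[502.2229, 0.0, 287.4827], [0.0, 502.2229, 206.161], [0.0, 0.0, 1.0]], 'origin': [1.1201, 0.0701, 1.0008], 'rotation': [-0.224, 0.6039, 0.7184, -0.2625]}
side {'intrinsics': [[413.7721, 0.0, 274.9015], [0.0, 413.7721, 208.1141], [0.0, 0.0, 1.0]], 'origin': [-0.0279, 0.4942, 0.5952], 'rotation': [0.1665, -0.3172, 0.8129, -0.4591]}
wrist {'intrinsics': [[325.1923, 0.0, 283.9593], [0.0, 325.1923, 213.276], [0.0, 0.0, 1.0]], 'origin': [0.1159, -0.6176, 0.3828], 'rotation': [0.0758, 0.5906, 0.7968, 0.1028]}
```

View pics/scene0.png

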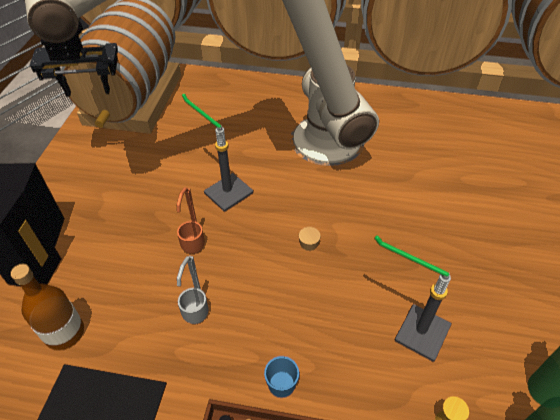

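View pics/side0.png

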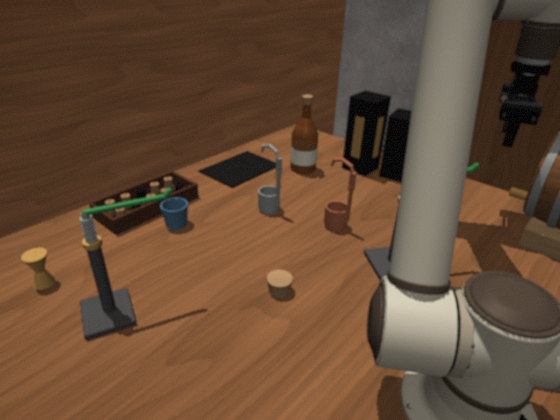

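View pics/wrist0.png

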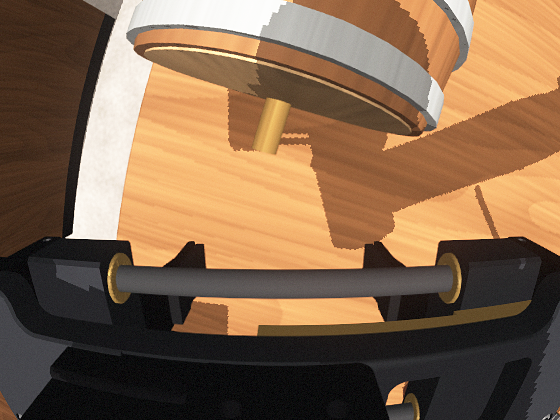

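The scene view shows the copper dipper (cup at about 190,237) nearer the robot and the steel one (193,305) farther. The target hook arm is the one at image right: bar from (378,240) to (447,275), post base (424,332). In the side view the target is at (85–172, 192–212) and the copper dipper at (338,217).

```bash
cat > h.py <<'E'
import numpy as np, cv2
from scipy.spatial.transform import Rotation as R
def rot(q): return R.from_quat(q,scalar_first=True).as_matrix()
def setup():
    from workcell import arm, eyes
    return arm,eyes
def ray(c,uv):
    K=np.array(c['intrinsics']); d=np.linalg.inv(K)@np.array([uv[0],uv[1],1.]); d=rot(c['rotation'])@d if np.shape(c['rotation'])==(4,) else np.array(c['rotation'])@d
    return np.array(c['origin']),d/np.linalg.norm(d)
def plane(c,uv,z):
    o,d=ray(c,uv); return o+d*(z-o[2])/d[2]
def tri(c1,u1,c2,u2):
    o1,d1=ray(c1,u1);o2,d2=ray(c2,u2)
    s=np.linalg.lstsq(np.c_[d1,-d2],o2-o1,rcond=None)[0]
    a=o1+s[0]*d1;b=o2+s[1]*d2
    return (a+b)/2,np.linalg.norm(a-b)
def proj(c,p):
    Rm=rot(c['rotation']); v=Rm.T@(np.array(p)-c['origin']); K=np.array(c['intrinsics']); w=K@v; return w[:2]/w[2]
E
python3 - <<'E'
import cv2
s=cv2.imread('pics/scene0.png'); d=cv2.imread('pics/side0.png')
def crop(im,x0,y0,w,h,k): return cv2.resize(im[y0:y0+h,x0:x0+w],None,fx=k,fy=k,interpolation=cv2.INTER_CUBIC)
cv2.imwrite('pics/c1.png',cv2.hconcat([crop(s,150,180,80,100,5),crop(d,300,145,80,100,5)]))
cv2.imwrite('pics/c2.png',cv2.hconcat([crop(s,360,225,100,140,4),crop(d,75,180,100,140,4)]))
E
```

```text
(no output)
```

View pics/c1.png

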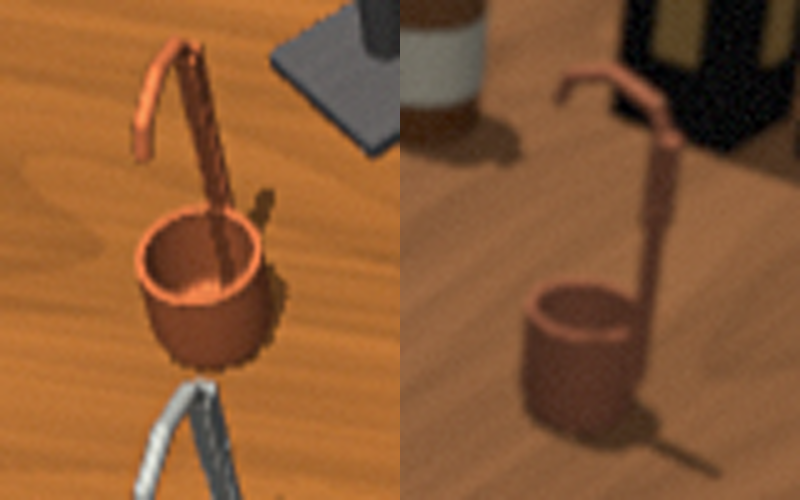

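View pics/c2.png

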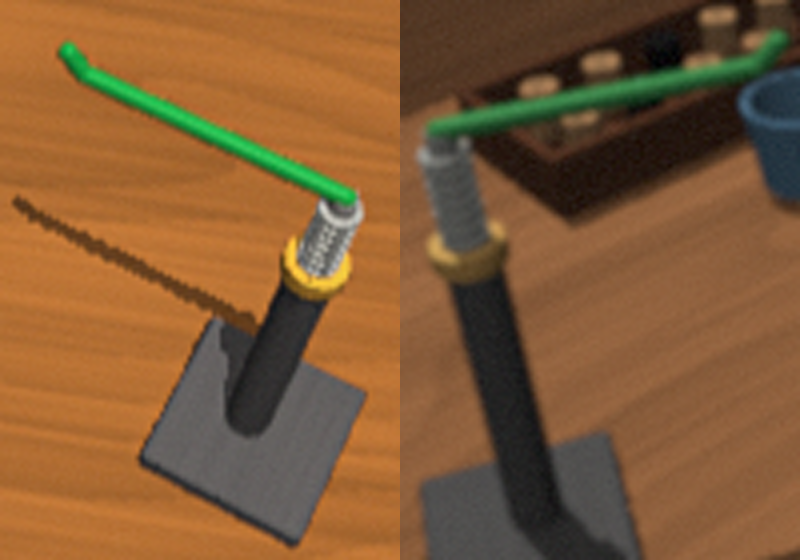

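```bash
python3 - <<'E'
from h import *
arm,eyes=setup(); S=eyes.calibration('scene');D=eyes.calibration('side')
f=lambda x,y,x0,y0,k:(x0+(x+.5)/k-.5,y0+(y+.5)/k-.5)
for n,a,b,k,o1,o2 in [('rim',(199,256),(185,310),5,(150,180),(300,145)),('nose',(141,155),(162,98),5,(150,180),(300,145)),
 ('htop',(190,52),(270,135),5,(150,180),(300,145)),
 ('post',(350,197),(32,128),4,(360,225),(75,180)),('bend',(85,75),(360,62),4,(360,225),(75,180)),('tip',(67,48),(380,40),4,(360,225),(75,180))]:
    u=f(*a,*o1,k);v=f(*b,*o2,k); p,e=tri(S,u,D,v); print(n,np.round(p,4),round(e,4), {'rim':(plane(S,u,.06),plane(D,v,.06))}.get(n,''))
    if n in('post','bend'): print(np.round(plane(S,u,.23),4),np.round(plane(D,v,.23),4))
p=plane(S,f(199,256,150,180,5),.06);print(p)
E
```

```text
rim [ 0.4435 -0.2781  0.0566] 0.0012 (array([ 0.44645857, -0.2762812 ,  0.06      ]), array([ 0.44056403, -0.27403224,  0.06      ]))
nose [ 0.4713 -0.2798  0.1641] 0.0018 
htop [ 0.4096 -0.2772  0.1656] 0.0044 
post [0.5824 0.2738 0.2309] 0.0005 
[0.5819 0.2743 0.23  ] [0.5838 0.2731 0.23  ]
bend [0.5333 0.151  0.2302] 0.0034 
[0.5341 0.1525 0.23  ] [0.5335 0.1489 0.23  ]
tip [0.5274 0.1418 0.2404] 0.0008 
[ 0.44645857 -0.2762812   0.06      ]
```

```bash
python3 - <<'E'
from h import *
arm,eyes=setup(); S=eyes.calibration('scene');D=eyes.calibration('side')
for n,u,z in [('dtip',(184,97),.24),('dpost',(220,126),.23),('dbase',(228,192),.014),('steelrim',(192,298),.06),('bottle',(24,272),.3),('bottlebase',(60,335),.0),('cork',(310,232),.04)]: print(n,np.round(plane(S,u,z),3))
c=np.array([.4445,-.276]);
o=arm.get_obs();T=rot(o['tcp_rot']);print(np.round(T,3),o['tcp_pos'])
for yaw in (-.05,-.38):
  print(yaw)
E
```

```text
dtip [ 0.182 -0.344  0.24 ]
dpost [ 0.26  -0.234  0.23 ]
dbase [ 0.271 -0.231  0.014]
steelrim [ 0.619 -0.218  0.06 ]
bottle [ 0.748 -0.43   0.3  ]
bottlebase [ 0.723 -0.488  0.   ]
cork [0.385 0.003 0.04 ]
[[-0.291 -0.001 -0.957]
 [ 0.957  0.002 -0.291]
 [ 0.002 -1.     0.   ]] [ 0.18209053 -0.59742979  0.22172244]
-0.05
-0.38
```

```bash
cat >> h.py <<'E'
def goal(p,yaw,o,cmd=None):
    """dipper yaw -> tool x along dipper y, tool y down; prints shift cm, turn deg"""
    T=rot(o['tcp_rot']); y=np.array([0,0,-1.]); x=np.array([-np.sin(yaw),np.cos(yaw),0]); G=np.c_[x,y,np.cross(x,y)]
    b=o['tcp_pos'] if cmd is None else cmd
    print('shift',np.round(T.T@(np.array(p)-b)*100,2),'turn',np.round(np.degrees(R.from_matrix(T.T@G).as_rotvec()),2))
E
python3 - <<'E'
from h import *
arm,eyes=setup();o=arm.get_obs()
for p in [(.41,-.5,.26),(.4115,-.2745,.26)]: goal(p,-.05,o,np.array([.182,-.598,.223]))
E
```

```text
shift [  2.74  -3.7  -24.67] turn [-0.02 19.81  0.09]
shift [ 24.26  -3.66 -31.38] turn [-0.02 19.81  0.09]
```

>>> {"fn": "carry_out", "kwargs": {"rows": [[100, [0, -3.7, -2], [0, 3, 0]], [100, [0.5, -3.7, -6], [0, 6, 0]], [100, [1, -3.7, -10], [0, 10, 0]], [100, [1.5, -3.7, -14], [0, 14, 0]], [100, [2, -3.7, -18], [0, 18, 0]], [100, [3, -3.7, -21.5], [0, 19.8, 0]], [100, [6, -3.7, -24], [0, 19.8, 0]], [100, [9, -3.7, -26], [0, 19.8, 0]]], "grip_force": 20}}

```text
time: 0.82
tcp_pos: [0.4065, -0.4344, 0.258]
tcp_rot: [0.513, -0.511, -0.487, 0.488]
wrist_force: [-0.1, -0.3, -0.2]
grip_width: 0.999
```

```bash
python3 - <<'E'
from h import *
arm,eyes=setup();o=arm.get_obs();print(o['tcp_pos'],o['time'])
T=rot([-.422,.42,.569,-.568]); cmd=np.array([.182,-.598,.223])+T@np.array([.09,-.037,-.26]);print(cmd)
goal((.4115,-.2745,.26),-.05,o,cmd)
E
```

```text
[ 0.40647501 -0.43438856  0.25797586] 0.8167
[ 0.4045011  -0.43618827  0.26013792]
shift [16.18  0.03  0.1 ] turn [-0.08  0.04  0.07]
```

>>> {"fn": "carry_out", "kwargs": {"rows": [[100, [3.5, 0, 0], [0, 0, 0]], [100, [7, 0, 0], [0, 0, 0]], [100, [10.5, 0, 0], [0, 0, 0]], [100, [13.5, 0, 0], [0, 0, 0]], [100, [15.5, 0, 0], [0, 0, 0]], [100, [16.0, 0, 0], [0, 0, 0]], [100, [16.0, 0, 0], [0, 0, 0]], [100, [16.0, 0, 0], [0, 0, 0]]]}}

```text
time: 1.48
tcp_pos: [0.4128, -0.2765, 0.2596]
tcp_rot: [-0.512, 0.512, 0.487, -0.488]
wrist_force: [0.2, 0.2, 0.3]
grip_width: 0.997
```

```bash
python3 - <<'E'
from h import *
arm,eyes=setup();o=arm.get_obs();print(o['tcp_pos'],o['time'])
goal((.4115,-.2745,.134),-.05,o)
for n in ["scene","side","wrist"]: cv2.imwrite(f"pics/{n}1.png",eyes.camera(n))
cv2.imwrite('pics/j1.png',cv2.resize(cv2.hconcat([cv2.imread('pics/wrist1.png'),cv2.imread('pics/side1.png')]),(800,300)))
E
```

```text
[ 0.41279025 -0.27645234  0.25959845] 1.4833
shift [ 0.19 12.56  0.14] turn [ 0.    0.04 -0.02]
```

View pics/wrist1.png

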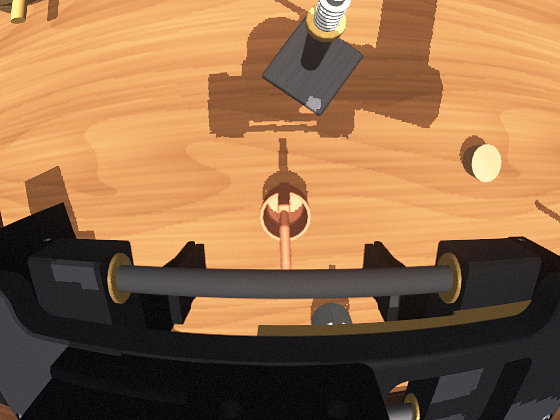

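View pics/scene1.png

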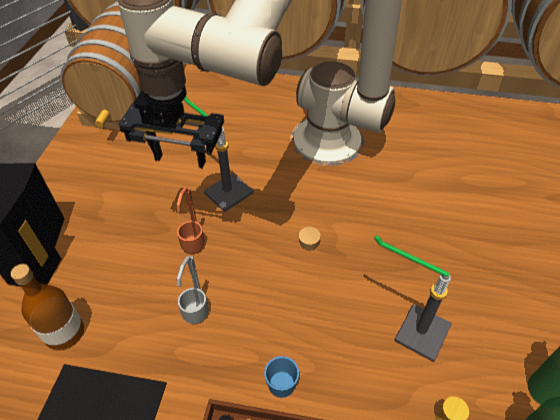

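```bash
python3 - <<'E'
from h import *
arm,eyes=setup();W=eyes.calibration('wrist');S=eyes.calibration('scene')
def pf(c,p):
    v=rot(c['rotation']).T@(np.array(p)-c['origin']);r=np.hypot(*v[:2]);t=np.arctan2(r,v[2]);K=np.array(c['intrinsics']);return K[:2,2]+K[0,0]*t*v[:2]/r
for n,p in dict(tcp=(.4128,-.2765,.2596),grip=(.4115,-.2745,.16),nose=(.4724,-.2774,.162),apex=(.4445,-.276,.192),cup=(.4445,-.276,.06),base=(.271,-.231,.014)).items(): print(n,pf(W,p).round(),proj(S,p).round())
cv2.imwrite('pics/w1z.png',cv2.resize(cv2.imread('pics/wrist1.png')[140:340,180:400],None,fx=3,fy=3))
E
```

```text
tcp [285. 262.] [180. 160.]
grip [287. 213.] [188. 192.]
nose [287. 280.] [179. 211.]
apex [288. 265.] [181. 193.]
cup [287. 219.] [190. 230.]
base [316.  71.] [228. 192.]
```

View pics/w1z.png

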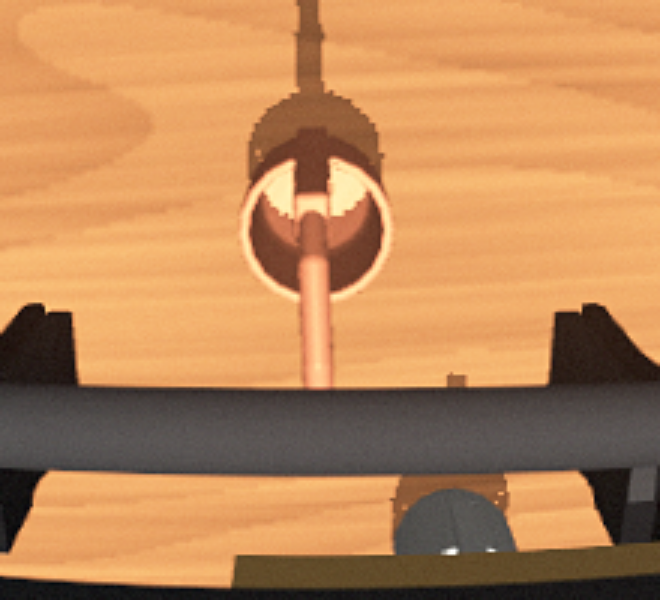

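Wrist view: the copper crook runs centred between the fingers (column ~285; fingers at 195 and 375), and the grip top is at (284,208), so the estimate agrees to about 2–3 mm. I'll descend and close.

>>> {"fn": "carry_out", "kwargs": {"rows": [[100, [0, 2.5, 0.2], [0, 0, 0]], [100, [0, 5, 0.2], [0, 0, 0]], [100, [0, 7.5, 0.2], [0, 0, 0]], [100, [0, 9.5, 0.2], [0, 0, 0]], [100, [0, 11, 0.2], [0, 0, 0]], [100, [0, 12.3, 0.2], [0, 0, 0]], [100, [0, 12.5, 0.2], [0, 0, 0]], [100, [0, 12.5, 0.2], [0, 0, 0]]]}}

```text
time: 2.3
tcp_pos: [0.4101, -0.2767, 0.1336]
tcp_rot: [0.513, -0.512, -0.487, 0.488]
wrist_force: [0.7, 0.4, 0.4]
grip_width: 1.002
```

>>> {"fn": "carry_out", "kwargs": {"rows": [[0, [0, 0, 0], [0, 0, 0]], [0, [0, 0, 0], [0, 0, 0]], [0, [0, 0, 0], [0, 0, 0]], [0, [0, 0, 0], [0, 0, 0]], [0, [0, 0, 0], [0, 0, 0]], [0, [0, 0, 0], [0, 0, 0]], [0, [0, 0, 0], [0, 0, 0]], [0, [0, 0, 0], [0, 0, 0]]], "grip_force": 30}}

```text
time: 2.97
tcp_pos: [0.4107, -0.276, 0.1346]
tcp_rot: [-0.512, 0.512, 0.487, -0.487]
wrist_force: [-0.6, -0.4, -0.4]
grip_width: 0.478
```

```bash
python3 - <<'E'
from h import *
arm,eyes=setup();o=arm.get_obs();print(o['tcp_pos'],o['time'],o['grip_width'],o['wrist_force'],o['q'])
for n in ["scene","side","wrist"]: cv2.imwrite(f"pics/{n}2.png",eyes.camera(n))
cv2.imwrite('pics/j2.png',cv2.hconcat([cv2.resize(cv2.imread('pics/wrist2.png')[100:340,150:430],(400,343)),cv2.resize(cv2.imread('pics/side2.png')[80:272,250:474],(400,343))]))
E
```

```text
[ 0.41065492 -0.27600327  0.13463063] 2.9667 0.47801002381989566 [-0.56258858 -0.37326928 -0.41867457] [-2.62901925e-01  2.52745751e-01 -4.31021881e-01 -1.18727088e-05
 -8.86913308e-01 -1.35756233e+00]
```

View pics/j2.png

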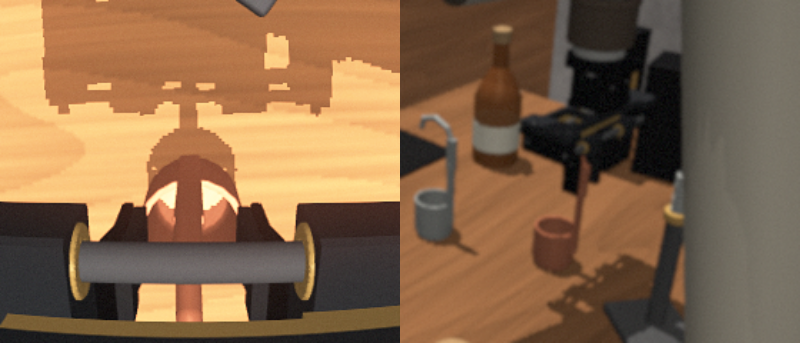

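Fingers are still closing at 0.48 around the centred handle; I'll give them more time.

>>> {"fn": "carry_out", "kwargs": {"rows": [[0, [0, 0, 0], [0, 0, 0]], [0, [0, 0, 0], [0, 0, 0]], [0, [0, 0, 0], [0, 0, 0]], [0, [0, 0, 0], [0, 0, 0]], [0, [0, 0, 0], [0, 0, 0]], [0, [0, 0, 0], [0, 0, 0]], [0, [0, 0, 0], [0, 0, 0]], [0, [0, 0, 0], [0, 0, 0]]], "grip_force": 30}}

```text
time: 3.78
tcp_pos: [0.4106, -0.276, 0.1345]
tcp_rot: [0.512, -0.512, -0.487, 0.487]
wrist_force: [0.0, -0.2, 0.3]
grip_width: 0.115
```

```bash
python3 - <<'E'
from h import *
arm,eyes=setup();o=arm.get_obs()
print(o['tcp_pos'])
for p in [(.411,-.276,.21),(.4694,.0802,.2095)]: goal(p,-.38,o)
E
```

```text
[ 0.41055144 -0.27602357  0.13447771]
shift [ 0.01 -7.55 -0.04] turn [-1.000e-02  1.892e+01  0.000e+00]
shift [35.87 -7.5  -4.1 ] turn [-1.000e-02  1.892e+01  0.000e+00]
```

>>> {"fn": "carry_out", "kwargs": {"rows": [[0, [0, -1, 0], [0, 0, 0]], [0, [0, -2.5, 0], [0, 0, 0]], [0, [0, -4, 0], [0, 0, 0]], [0, [0, -5.5, 0], [0, 0, 0]], [0, [0, -7, 0], [0, 0, 0]], [0, [1, -7.5, 0], [0, 0, 0]], [0, [2.5, -7.5, 0], [0, 2, 0]], [0, [4.5, -7.5, -0.5], [0, 4, 0]]]}}

```text
time: 4.45
tcp_pos: [0.4169, -0.2306, 0.2092]
tcp_rot: [0.53, -0.53, -0.468, 0.468]
wrist_force: [0.5, 0.9, -2.3]
grip_width: 0.105
```

```bash
python3 - <<'E'
from h import *
arm,eyes=setup();o=arm.get_obs();print(o['tcp_pos'],o['grip_width'],o['wrist_force'])
goal((.4694,.0802,.2095),-.38,o)
E
```

```text
[ 0.41692276 -0.23062341  0.20917096] 0.10536867755460855 [ 0.50736422  0.90999412 -2.3289772 ]
shift [ 3.149e+01 -1.000e-02 -1.370e+00] turn [-0.04 14.69  0.04]
```

>>> {"fn": "carry_out", "kwargs": {"rows": [[0, [2.5, 0, -0.1], [0, 2, 0]], [0, [5, 0, -0.2], [0, 4, 0]], [0, [7.5, 0, -0.3], [0, 6, 0]], [0, [10, 0, -0.4], [0, 8, 0]], [0, [12.5, 0, -0.5], [0, 10, 0]], [0, [15, 0, -0.6], [0, 12, 0]], [0, [17.5, 0, -0.7], [0, 14, 0]], [0, [20, 0, -0.8], [0, 14.7, 0]]]}}

```text
time: 5.12
tcp_pos: [0.4488, -0.0319, 0.2088]
tcp_rot: [0.585, -0.585, -0.397, 0.398]
wrist_force: [0.6, 0.6, -1.4]
grip_width: 0.112
```

```bash
python3 - <<'E'
from h import *
arm,eyes=setup();o=arm.get_obs();print(o['tcp_pos'],o['grip_width'],o['wrist_force'])
goal((.4694,.0802,.2095),-.38,o)
E
```

```text
[ 0.44880089 -0.03194458  0.20879432] 0.11223897633439396 [ 0.59505231  0.61025638 -1.3663078 ]
shift [11.18 -0.07  2.22] turn [-0.08  0.14 -0.01]
```

>>> {"fn": "carry_out", "kwargs": {"rows": [[0, [2.5, 0, 0.5], [0, 0, 0]], [0, [5, 0, 1], [0, 0, 0]], [0, [7, 0, 1.5], [0, 0, 0]], [0, [9, 0, 1.8], [0, 0, 0]], [0, [10.4, 0, 2.1], [0, 0, 0]], [0, [11.0, 0, 2.1], [0, 0, 0]], [0, [11.0, 0, 2.1], [0, 0, 0]], [0, [11.0, 0, 2.1], [0, 0, 0]]]}}

```text
time: 5.78
tcp_pos: [0.4699, 0.0762, 0.209]
tcp_rot: [0.585, -0.584, -0.397, 0.398]
wrist_force: [-0.6, -0.6, -2.1]
grip_width: 0.112
```

```bash
python3 - <<'E'
from h import *
arm,eyes=setup();o=arm.get_obs();print(o['tcp_pos'],o['grip_width'],o['wrist_force'])
for n in ["scene","side","wrist"]: cv2.imwrite(f"pics/{n}3.png",eyes.camera(n))
s=cv2.imread('pics/scene3.png');d=cv2.imread('pics/side3.png')
cv2.imwrite('pics/j3.png',cv2.hconcat([cv2.resize(s[180:320,320:460],(400,400)),cv2.resize(d[120:260,70:210],(400,400))]))
cv2.imwrite('pics/d3.png',cv2.resize(d[120:280,60:260],None,fx=4,fy=4,interpolation=cv2.INTER_CUBIC)[:600,:800])
E
```

```text
[0.46993153 0.07619224 0.2089949 ] 0.11177427037081672 [-0.56076477 -0.55897173 -2.10856147]
```

View pics/scene3.png

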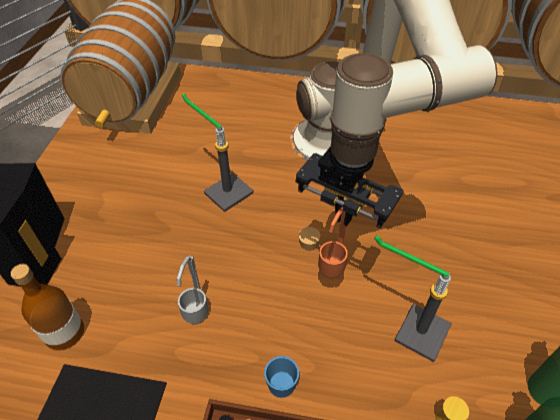

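View pics/side3.png

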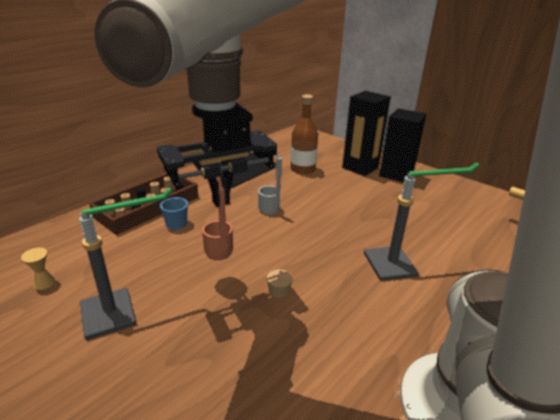

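View pics/wrist3.png

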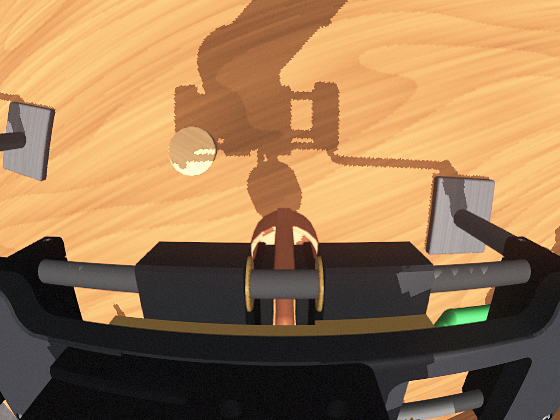

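```bash
python3 - <<'E'
import cv2
s=cv2.imread('pics/scene3.png');d=cv2.imread('pics/side3.png')
cv2.imwrite('pics/j3.png',cv2.hconcat([cv2.resize(s[200:290,300:380],(400,450),interpolation=cv2.INTER_CUBIC),cv2.resize(d[180:270,180:260],(400,450),interpolation=cv2.INTER_CUBIC)]))
E
```

```text
(no output)
```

View pics/j3.png

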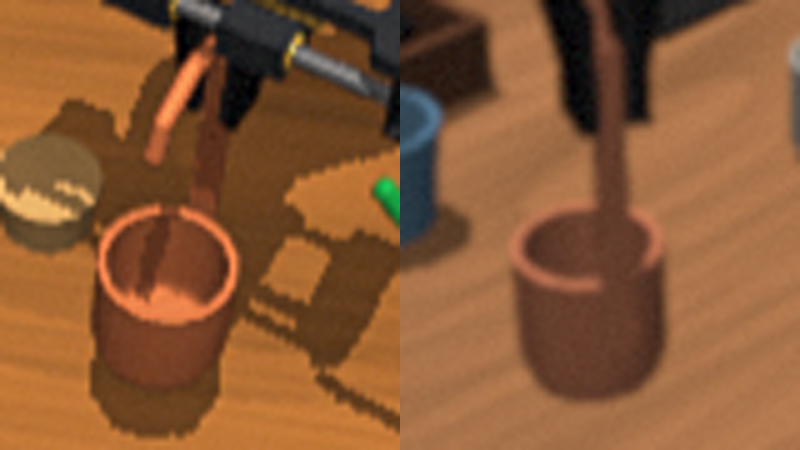

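```bash
python3 - <<'E'
from h import *
arm,eyes=setup(); S=eyes.calibration('scene');D=eyes.calibration('side')
f=lambda x,y,x0,y0,k=5:(x0+(x+.5)/k-.5,y0+(y+.5)/k-.5)
u=f(168,264,300,200);v=f(187,249,180,180)
p,e=tri(S,u,D,v);print(p,e,plane(S,u,.1345),plane(D,v,.1345))
n=plane(S,f(155,158,300,200),.235);print('nose',n)
sad=np.array([.552,.198]);ya=np.array([.371,.928]);xa=np.array([.928,-.371])
o=arm.get_obs()
for q in (p[:2],n[:2],o['tcp_pos'][:2]): print('in saddle frame x,y mm',1e3*(q-sad)@xa,1e3*(q-sad)@ya)
E
```

```text
[0.49956269 0.06469216 0.13091942] 0.0010480171236640643 [0.50245288 0.06515965 0.1345    ] [0.49545578 0.06741383 0.1345    ]
nose [0.52561455 0.05525111 0.235     ]
in saddle frame x,y mm 0.7953879656487359 -143.16392170910584
in saddle frame x,y mm 28.474141073532394 -142.2599756670401
in saddle frame x,y mm -30.502035257092565 -144.02832928543003
```

The cup rim puts the dipper in the saddle frame at x = 0.8 mm, y = −143 mm, with nose and grip at x = 28 and −30.5, so the yaw agrees with the bar. I'll slide in along the bar with the crook about 13 mm above the tip.

>>> {"fn": "carry_out", "kwargs": {"rows": [[0, [2, 0, 0], [0, 0, 0]], [0, [4, 0, 0], [0, 0, 0]], [0, [6, 0, 0], [0, 0, 0]], [0, [8, 0, 0], [0, 0, 0]], [0, [10, 0, 0], [0, 0, 0]], [0, [12, 0, 0], [0, 0, 0]], [0, [13.8, 0, 0], [0, 0, 0]], [0, [14.2, 0, 0], [0, 0, 0]]]}}

```text
time: 6.6
tcp_pos: [0.5239, 0.2098, 0.2093]
tcp_rot: [-0.585, 0.585, 0.398, -0.397]
wrist_force: [-0.1, 0.2, -1.6]
grip_width: 0.116
```

>>> {"fn": "carry_out", "kwargs": {"rows": [[0, [0, 0, 0], [0, 0, 0]], [0, [0, 0, 0], [0, 0, 0]], [0, [0, 0, 0], [0, 0, 0]], [0, [0, 0, 0], [0, 0, 0]], [0, [0, 0, 0], [0, 0, 0]], [0, [0, 0, 0], [0, 0, 0]], [0, [0, 0, 0], [0, 0, 0]], [0, [0, 0, 0], [0, 0, 0]]]}}

```text
time: 7.27
tcp_pos: [0.5227, 0.2082, 0.2096]
tcp_rot: [0.585, -0.585, -0.398, 0.398]
wrist_force: [0.1, 0.1, -1.2]
grip_width: 0.112
```

```bash
python3 - <<'E'
from h import *
arm,eyes=setup();o=arm.get_obs();print(o['tcp_pos'],o['grip_width'],o['wrist_force'],o['wrist_torque'])
for n in ["scene","side","wrist"]: cv2.imwrite(f"pics/{n}4.png",eyes.camera(n))
s=cv2.imread('pics/scene4.png');d=cv2.imread('pics/side4.png')
cv2.imwrite('pics/j4.png',cv2.hconcat([cv2.resize(s[200:320,340:460],(400,400),interpolation=cv2.INTER_CUBIC),cv2.resize(d[140:260,70:190],(400,400),interpolation=cv2.INTER_CUBIC)]))
sad=np.array([.552,.198]);ya=np.array([.371,.928]);xa=np.array([.928,-.371]);q=o['tcp_pos'][:2]
print(1e3*(q-sad)@xa,1e3*(q-sad)@ya)
E
```

```text
[0.52268595 0.20818798 0.20963664] 0.11237486459916925 [ 0.05696842  0.10127945 -1.18453823] [-0.04862674 -0.00814054 -0.00592815]
-30.983176591130327 -1.4210644184494097
```

View pics/j4.png

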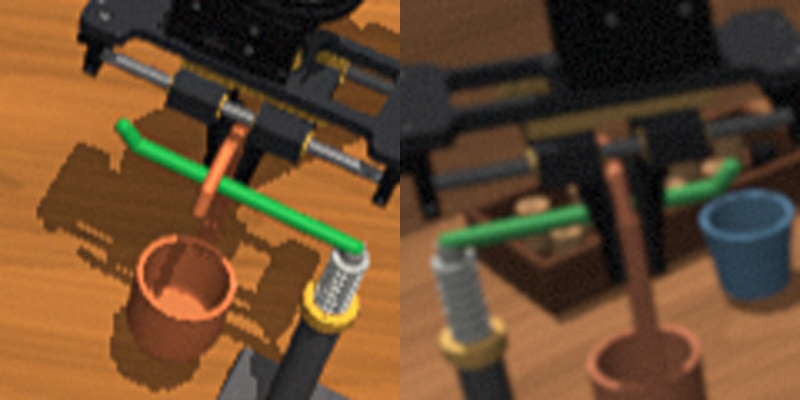

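The crook spans the bar in both crops, midway between tip and post. I'll increase grip and descend until contact.

>>> {"fn": "carry_out", "kwargs": {"rows": [[0, [0.1, 0.3, 0], [0, 0, 0]], [0, [0.1, 0.7, 0], [0, 0, 0]], [0, [0.1, 1.1, 0], [0, 0, 0]], [0, [0.1, 1.5, 0], [0, 0, 0]], [0, [0.1, 1.8, 0], [0, 0, 0]], [0, [0.1, 2.0, 0], [0, 0, 0]], [0, [0.1, 2.0, 0], [0, 0, 0]], [0, [0.1, 2.0, 0], [0, 0, 0]]], "grip_force": 55}}

```text
time: 8.08
tcp_pos: [0.5231, 0.2093, 0.1894]
tcp_rot: [-0.585, 0.585, 0.398, -0.398]
wrist_force: [-0.3, 0.2, -1.7]
grip_width: 0.11
```

>>> {"fn": "carry_out", "kwargs": {"rows": [[0, [0, 0.2, 0], [0, 0, 0]], [0, [0, 0.4, 0], [0, 0, 0]], [0, [0, 0.6, 0], [0, 0, 0]], [0, [0, 0.8, 0], [0, 0, 0]], [0, [0, 0.8, 0], [0, 0, 0]], [0, [0, 0.8, 0], [0, 0, 0]], [0, [0, 0.8, 0], [0, 0, 0]], [0, [0, 0.8, 0], [0, 0, 0]]]}}

```text
time: 8.75
tcp_pos: [0.5233, 0.2094, 0.1819]
tcp_rot: [-0.585, 0.585, 0.398, -0.397]
wrist_force: [0.3, -0.7, 0.5]
grip_width: 0.11
```

```bash
python3 - <<'E'
from h import *
arm,eyes=setup();
for i in range(4):
    o=arm.get_obs();print(o['tcp_pos'],o['wrist_force'],o['wrist_torque'])
    im=eyes.camera("side")
cv2.imwrite('pics/side5.png',im); s=eyes.camera('scene');cv2.imwrite('pics/scene5.png',s)
cv2.imwrite('pics/j5.png',cv2.hconcat([cv2.resize(s[200:320,340:460],(400,400),interpolation=cv2.INTER_CUBIC),cv2.resize(im[140:260,70:190],(400,400),interpolation=cv2.INTER_CUBIC)]))
E
```

```text
[0.52331813 0.20940943 0.18185414] [ 0.3355717  -0.73923235  0.49962325] [ 0.01018682 -0.12805239  0.0573269 ]
[0.5233081  0.20940089 0.18182791] [-0.01281254  0.01925433  0.43044408] [ 0.02650526 -0.11850527 -0.00231566]
[0.52330909 0.20939613 0.18179487] [1.10901859 0.00898075 0.67149123] [-0.03607016 -0.19491719  0.09137373]
[0.52330242 0.20939261 0.18176536] [-0.20164529  0.70433394 -0.15424177] [-0.00379662 -0.12699394  0.01244415]
```

View pics/j5.png

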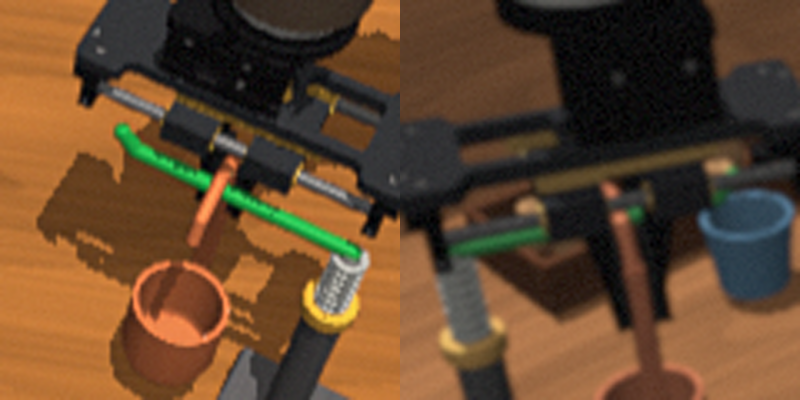

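Contact is confirmed: wrist force rose by about 2 N, which is about 5 mm of dip. Now the tug.

>>> {"fn": "carry_out", "kwargs": {"rows": [[0, [0, 0.2, 0], [0, 0, 0]], [0, [0, 0.4, 0], [0, 0, 0]], [0, [0, 0.6, 0], [0, 0, 0]], [0, [0, 0.8, 0], [0, 0, 0]], [0, [0, 1.0, 0], [0, 0, 0]], [0, [0, 1.0, 0], [0, 0, 0]], [0, [0, 1.0, 0], [0, 0, 0]], [0, [0, 1.0, 0], [0, 0, 0]]]}}

```text
time: 9.67
tcp_pos: [0.5234, 0.2094, 0.1719]
tcp_rot: [-0.585, 0.585, 0.398, -0.397]
wrist_force: [0.1, -0.2, 3.0]
grip_width: 0.11
```

```bash
python3 - <<'E'
from h import *
arm,eyes=setup();
for i in range(4):
    o=arm.get_obs();print(o['tcp_pos'],o['wrist_force'],o['wrist_torque'])
    im=eyes.camera("side")
cv2.imwrite('pics/side6.png',im); s=eyes.camera('scene');cv2.imwrite('pics/scene6.png',s)
cv2.imwrite('pics/j6.png',cv2.hconcat([cv2.resize(s[200:320,340:460],(400,400),interpolation=cv2.INTER_CUBIC),cv2.resize(im[140:260,70:190],(400,400),interpolation=cv2.INTER_CUBIC)]))
E
```

```text
[0.52340666 0.20941008 0.1719088 ] [ 0.06870503 -0.18445796  2.97961603] [-0.06429381 -0.27412275  0.04400209]
[0.52339921 0.20939264 0.17189943] [0.46961405 1.06481284 4.25552545] [-0.03051788 -0.34589666  0.00418812]
[0.5233798  0.20942264 0.17189164] [ 0.86440727 -0.4523031   4.34708169] [-0.07316016 -0.32134981  0.00912871]
[0.52339146 0.20937076 0.17186627] [1.48311541 0.69704023 4.43186005] [-0.13664867 -0.29179924 -0.02093186]
```

View pics/j6.png

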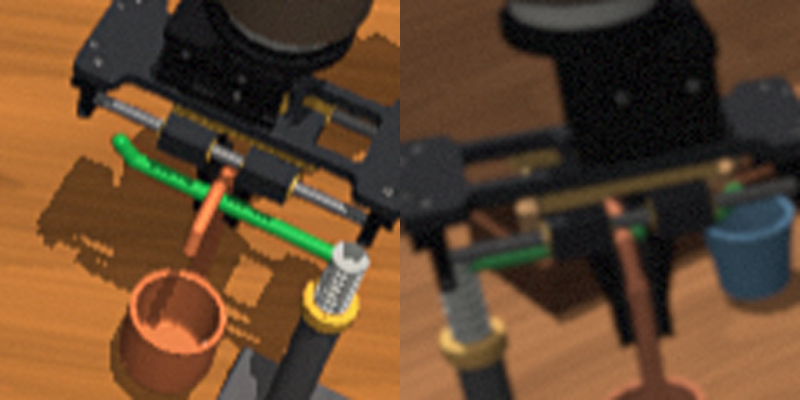

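```bash
python3 - <<'E'
from h import *
arm,eyes=setup(); S=eyes.calibration('scene')
def tip(n):
    im=cv2.imread(n)[220:260,365:400].astype(int); m=(im[...,1]>im[...,2]*1.6)&(im[...,1]>im[...,0]*1.5)&(im[...,1]>90)
    ys,xs=np.nonzero(m); i=xs<xs.min()+5; return 365+xs[i].mean(),220+ys[i].mean()
for n in (0,4,5,6):
    u=tip(f'pics/scene{n}.png')
    zs=np.linspace(.2,.25,501); e=[np.hypot(*(proj(S,(.5274,.1418,z))-u)) for z in zs]; print(n,np.round(u,1),zs[np.argmin(e)].round(4),min(e).round(2))
E
```

```text
0 [377.4 238.9] 0.2342 1.76
4 [377.4 239.1] 0.2335 1.82
5 [377.3 240.7] 0.2285 2.04
6 [376.4 243.5] 0.2194 1.8
```

>>> {"fn": "carry_out", "kwargs": {"rows": [[0, [0, -0.2, 0], [0, 0, 0]], [0, [0, -0.4, 0], [0, 0, 0]], [0, [0, -0.6, 0], [0, 0, 0]], [0, [0, -0.8, 0], [0, 0, 0]], [0, [0, -1.0, 0], [0, 0, 0]], [0, [0, -1.0, 0], [0, 0, 0]], [0, [0, -1.0, 0], [0, 0, 0]], [0, [0, -1.0, 0], [0, 0, 0]]]}}

```text
time: 10.58
tcp_pos: [0.5226, 0.2092, 0.1811]
tcp_rot: [0.585, -0.585, -0.397, 0.398]
wrist_force: [-0.2, 0.7, 1.4]
grip_width: 0.104
```

>>> {"fn": "carry_out", "kwargs": {"rows": [[0, [0, -0.1, 0], [0, 0, 0]], [0, [0, -0.1, 0], [0, 0, 0]], [0, [0, -0.1, 0], [0, 0, 0]], [0, [0, -0.1, 0], [0, 0, 0]], [0, [0, -0.1, 0], [0, 0, 0]], [0, [0, -0.1, 0], [0, 0, 0]], [0, [0, -0.1, 0], [0, 0, 0]], [0, [0, -0.1, 0], [0, 0, 0]]], "grip_force": 10}}

```text
time: 11.25
tcp_pos: [0.5229, 0.2091, 0.1824]
tcp_rot: [-0.585, 0.585, 0.397, -0.398]
wrist_force: [-1.9, -0.3, -0.2]
grip_width: 0.114
```

```bash
python3 - <<'E'
from h import *
arm,eyes=setup();
for i in range(4):
    o=arm.get_obs();print(o['tcp_pos'],o['wrist_force'],o['wrist_torque'])
    im=eyes.camera("side")
s=eyes.camera('scene')
cv2.imwrite('pics/j7.png',cv2.hconcat([cv2.resize(s[200:320,340:460],(400,400),interpolation=cv2.INTER_CUBIC),cv2.resize(im[140:260,70:190],(400,400),interpolation=cv2.INTER_CUBIC)]))
E
```

```text
[0.52293593 0.20912817 0.18244971] [-1.94765907 -0.33121766 -0.15518098] [-0.08553298  0.37316353 -0.01140887]
[0.52299728 0.20916537 0.18247921] [-1.89474932 -0.300001   -0.62846025] [-0.06561627  0.41954293 -0.06933882]
[0.52302527 0.20916817 0.1825098 ] [-1.90399439  0.67378545 -0.00495766] [-0.0288882   0.34397196 -0.04583137]
[0.52306259 0.20917667 0.18252742] [-0.84121929  0.02108232  0.65129324] [-6.42244534e-02  4.43460594e-01  3.50860586e-04]
```

View pics/j7.png

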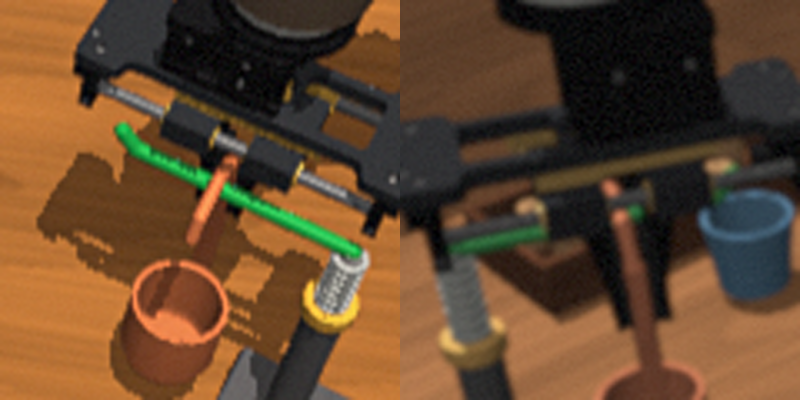

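The tug dipped the arm about 15 mm (tip z 0.234 → 0.219) and it came back up. A side force of about 1.9 N remains, so I'll relieve that before opening.

>>> {"fn": "carry_out", "kwargs": {"rows": [[0, [0, 0, 0.1], [0, 0, 0]], [0, [0, 0, 0.2], [0, 0, 0]], [0, [0, 0, 0.2], [0, 0, 0]], [0, [0, 0, 0.2], [0, 0, 0]], [0, [0, 0, 0.2], [0, 0, 0]], [0, [0, 0, 0.2], [0, 0, 0]], [0, [0, 0, 0.2], [0, 0, 0]], [0, [0, 0, 0.2], [0, 0, 0]]]}}

```text
time: 12.17
tcp_pos: [0.5214, 0.2102, 0.1826]
tcp_rot: [-0.585, 0.585, 0.398, -0.398]
wrist_force: [0.7, 0.7, 0.5]
grip_width: 0.113
```

```bash
python3 - <<'E'
from h import *
arm,eyes=setup();
for i in range(4):
    o=arm.get_obs();print(o['tcp_pos'],o['wrist_force'],o['wrist_torque'],o['grip_width'])
    im=eyes.camera("wrist")
cv2.imwrite('pics/wrist8.png',im)
E
```

```text
[0.52144946 0.21021383 0.18263631] [0.70664296 0.73121064 0.49185178] [ 0.12756651 -0.02040699  0.07024119] 0.1134410937703188
[0.52139388 0.21014329 0.18263673] [ 0.64352903 -0.1000393   1.07971297] [ 0.12597066 -0.1081348   0.0420634 ] 0.1107556401548869
[0.52136095 0.21014842 0.18260657] [0.25358082 0.18365056 0.09723336] [ 0.1231273  -0.09891332  0.05759859] 0.11561180504637311
[0.52132702 0.21012826 0.182603  ] [ 0.64379804 -0.41651888 -0.57080547] [ 0.11817261 -0.10962597  0.02154726] 0.11728792750483646
```

View pics/wrist8.png

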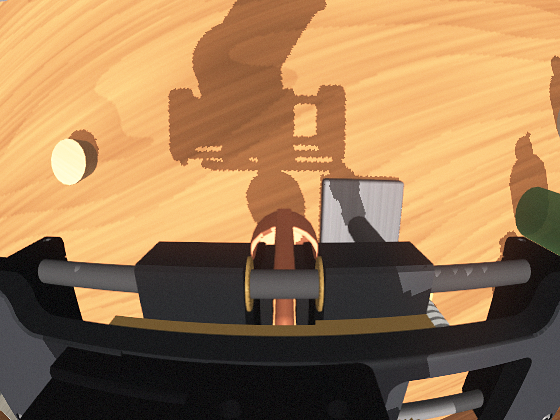

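Forces are near zero, so I'll open.

>>> {"fn": "carry_out", "kwargs": {"rows": [[20, [0, 0, 0], [0, 0, 0]], [30, [0, 0, 0], [0, 0, 0]], [40, [0, 0, 0], [0, 0, 0]], [50, [0, 0, 0], [0, 0, 0]], [50, [0, 0, 0], [0, 0, 0]], [50, [0, 0, 0], [0, 0, 0]], [50, [0, 0, 0], [0, 0, 0]], [50, [0, 0, 0], [0, 0, 0]]]}}

```text
time: 13.03
tcp_pos: [0.5212, 0.21, 0.1826]
tcp_rot: [-0.585, 0.585, 0.398, -0.398]
wrist_force: [0.3, 0.3, -0.0]
grip_width: 0.496
```

```bash
python3 - <<'E'
from h import *
arm,eyes=setup();
o=arm.get_obs();print(o['tcp_pos'],o['wrist_force'],o['wrist_torque'],o['grip_width'])
im=eyes.camera("side");s=eyes.camera('scene');w=eyes.camera('wrist')
cv2.imwrite('pics/j9.png',cv2.hconcat([cv2.resize(s[200:320,340:460],(400,400),interpolation=cv2.INTER_CUBIC),cv2.resize(w[150:350,180:380],(400,400),interpolation=cv2.INTER_CUBIC)]))
E
```

```text
[0.52124048 0.20998869 0.18255283] [ 0.32437703  0.27363495 -0.00187449] [ 0.00172117 -0.02842243  0.03193105] 0.496096121651389
```

View pics/j9.png

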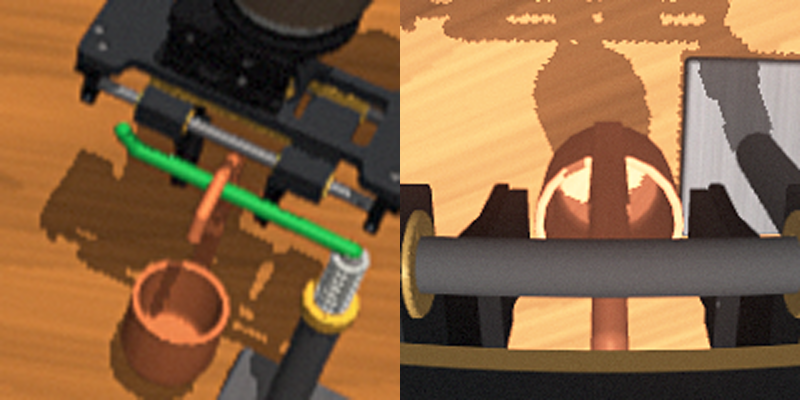

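The dipper hangs free with both fingers clear of the handle. I'll retreat straight up.

>>> {"fn": "carry_out", "kwargs": {"rows": [[50, [0, -0.5, 0.1], [0, 0, 0]], [50, [0, -1.5, 0.1], [0, 0, 0]], [50, [0, -3, 0.2], [0, 0, 0]], [50, [0, -4.5, 0.2], [0, 0, 0]], [50, [0, -6, 0.2], [0, 0, 0]], [50, [0, -8, 0.2], [0, 0, 0]], [50, [0, -10, 0.2], [0, 0, 0]], [50, [0, -12, 0.2], [0, 0, 0]]]}}

```text
time: 13.85
tcp_pos: [0.5194, 0.2107, 0.3048]
tcp_rot: [-0.585, 0.585, 0.398, -0.397]
wrist_force: [0.6, 0.8, -0.3]
grip_width: 0.503
```

>>> {"fn": "carry_out", "kwargs": {"rows": [[50, [0, -2, 1], [0, 0, 0]], [50, [0, -2, 3], [0, 0, 0]], [50, [0, -2, 5], [0, 0, 0]], [50, [0, -2, 7], [0, 0, 0]], [50, [0, -2, 7], [0, 0, 0]], [50, [0, -2, 7], [0, 0, 0]], [50, [0, -2, 7], [0, 0, 0]], [50, [0, -2, 7], [0, 0, 0]]]}}

```text
time: 14.52
tcp_pos: [0.4548, 0.2364, 0.3228]
tcp_rot: [-0.585, 0.585, 0.398, -0.397]
wrist_force: [-0.6, 0.0, -0.7]
grip_width: 0.502
```

```bash
python3 - <<'E'
from h import *
arm,eyes=setup();
o=arm.get_obs();print(o['time'],o['tcp_pos'],o['wrist_force'],o['wrist_torque'],o['grip_width'])
a=eyes.camera('scene')
for i in range(3): im=eyes.camera("side")
s=eyes.camera('scene')
print('moved',np.abs(a.astype(int)-s)[200:320,300:460].max())
cv2.imwrite('pics/scene10.png',s)
cv2.imwrite('pics/j10.png',cv2.hconcat([cv2.resize(s[200:320,340:460],(400,400),interpolation=cv2.INTER_CUBIC),cv2.resize(im[140:260,70:190],(400,400),interpolation=cv2.INTER_CUBIC)]))
E
```

```text
14.5167 [0.45482792 0.23636411 0.32278817] [-0.61103616  0.024326   -0.710506  ] [-0.03594522 -0.08998405  0.02401386] 0.5017665405858489
moved 54
```

View pics/j10.png

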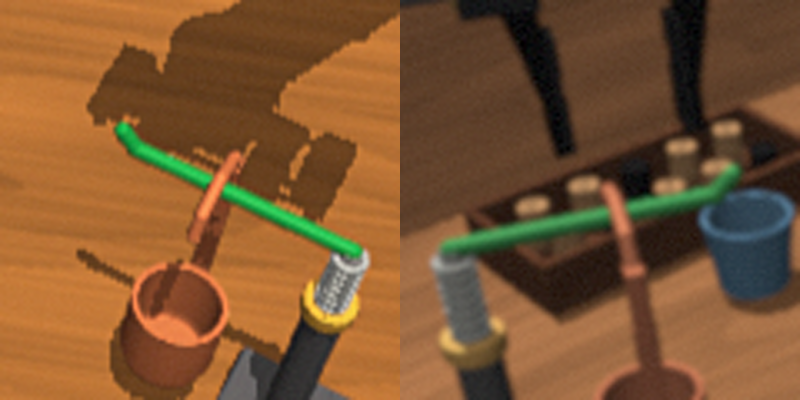

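View pics/scene10.png

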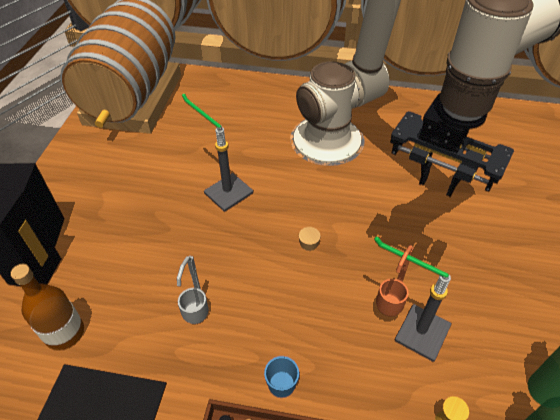

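The copper dipper hangs by its crook on the target bar (crook at 405,252, cup at 392,295), and the steel one is untouched at (193,303). I'll let it settle for a moment, then hand in.

>>> {"fn": "carry_out", "kwargs": {"rows": [[50, [0, 0, 0], [0, 0, 0]], [50, [0, 0, 0], [0, 0, 0]], [50, [0, 0, 0], [0, 0, 0]], [50, [0, 0, 0], [0, 0, 0]], [50, [0, 0, 0], [0, 0, 0]], [50, [0, 0, 0], [0, 0, 0]], [50, [0, 0, 0], [0, 0, 0]], [50, [0, 0, 0], [0, 0, 0]]]}}

```text
time: 15.43
tcp_pos: [0.4543, 0.2365, 0.3226]
tcp_rot: [-0.585, 0.585, 0.398, -0.398]
wrist_force: [-0.6, 0.5, 0.8]
grip_width: 0.501
```

```bash
python3 - <<'E'
from h import *
arm,eyes=setup(); s=eyes.camera('scene'); p=cv2.imread('pics/scene10.png')
d=np.abs(cv2.GaussianBlur(s,(5,5),0).astype(int)-cv2.GaussianBlur(p,(5,5),0))[230:320,370:460]; print(d.max())
print(arm.hand_in())
E
```

```text
20
the job is handed in; nothing more can be done
None
```

The copper dipper is hanging by its crook on the green hook arm farthest to the robot's left, and I handed the job in at about 15.5 s.

- **Hanging:** I gripped the dipper by its handle, slid it in past the bar's tip and lowered it onto the bar.
- **Tug:** The arm dipped about 15 mm in all, from camera measurement (tip height 0.234 → 0.219 m). The wrist force rose by about 5.6 N, which agrees. The arm then came back up.
- **Release:** After the tug a side force of about 1.9 N was left on the gripper. I moved the tool back 2 mm, the force fell to near zero, and I opened the fingers and retreated.
- **Last checks:** The dipper hangs at mid-bar and the steel dipper stands where it started. The gripper was clear of everything, with only noise on the wrist force.
- **Less certain:** The last two pictures, 0.9 s apart, differed by up to 20 grey levels near the dipper. I took that as noise or shadow rather than swinging, but did not check it further.

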